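Set the punch's paper stop to the yellow click tab

TASK

Set the paper punch for the yellow paper size: push the red paper stop along its rail towards the punch with the fingertips until it clicks into the notch of the yellow tab, without pushing it on past that notch, and then leave it there. Pass over the blue tab if it comes first. Only push: do not pinch the stop between the fingers, and leave the other things on the desk where they are.

Things in the scene. Friction and masses are not known exactly. Their poses are not given: they have to be found in the camera images.
- punch_gauge: black two-hole punch (105 x 85 mm, 95 mm tall) and its grey paper gauge, screwed to the desk: base plate 440 x 130 x 8 mm, aluminium rail 24 mm wide, top 24 mm above the desk. Origin on the desk under the rail's centre line; y along the rail towards the punch, x across it (click tabs on the +x side), z up. Punch at y 0.145 to 0.23 m, rail's free end at y = -0.198
- paper_stop (a joint): travel of the paper stop along the rail towards the punch, m: 0 at the free end (plate then at y = -0.15 of the gauge), 0.25 at most; starts between 0 and 0.04. It slides with about 0.8 N of friction, needs about 7 N to pass a click tab's ridge, and stays where it is left
- push_face (a point): centre of the back face (away from the punch) of the stop's upright red plate: 95 mm wide across the rail, 39 to 99 mm above the desk, 8 mm thick; its mid-plane is 4 mm ahead of this point, in line with the pointer. Below the plate a black carriage as wide, reaching 22 mm before and behind the mid-plane, top 39 mm above the desk, rides on the rail
- stop_pointer (a point): top of the red dot on the black arm that reaches sideways (+x of the gauge) from the stop over the click tabs, 43 mm above the desk; the stop's spring-loaded ball is right below it. The stop is clicked in when this point is level, along the rail, with the middle of the tab
- tab_yellow: yellow click tab on the gauge's +x side, first or second on the way; 60 mm across the rail, 40 mm along it. Origin: middle of its notch, 8 mm above the desk; y along the rail to the punch. Rounded ridges 8 mm before and after: pushing over the first, force rises to about 7 N (16 to 8 mm before the middle), then dips as the ball drops in and is drawn to the middle (from within 4 mm)
- tab_blue: blue click tab of the same shape and with the same notch, for another paper size, 65 mm or more from the yellow one; the stop has to be pushed on over it where it comes first
- mouse: grey computer mouse, 100 x 60 x 34 mm, lying loose beyond the rail; origin at the centre of its underside
- sharpener: small steel wedge pencil sharpener, 26 x 16 x 12 mm, loose on the robot's side of the gauge; origin at the centre of its underside
- eraser: white eraser in a blue sleeve, 45 x 20 x 12 mm, loose on the robot's side of the gauge; origin at the centre of its underside
- candy_jar: closed glass candy jar with steel lid, 90 mm across, 113 mm tall, loose on the right; origin at the centre of its underside
- mug: blue mug, 80 mm across the rim, 90 mm tall, loose on the left; origin at the centre of its underside
- stapler: black stapler, 130 x 36 x 45 mm, loose at the right front; origin at the centre of its underside

How it is judged:
By the outcome, as a careful person would: the job done as asked, in the order asked, and still so for the second after the job is handed in, with the robot touching nothing.
It also fails if it takes over 56 s, if anything falls off the work surface, if the arm or the gripper's body presses on something with over 40 N, if the wrist force passes 120 N, or if a joint passes its speed limit or range.

ROBOT

A 6-joint arm with a two-finger parallel gripper is mounted at the origin on the work surface. World frame = base frame: x ahead of the robot, y to its left, z up, the work surface at z = 0. Lengths are in mm, angles in rad, forces in N, time in s.
With the tool pointing down it reaches from about 350 to 950 mm from the base axis. Payload 17.4 kg.
Tool frame: the origin (TCP) lies between the finger pads; the fingertips stand 25 mm ahead of it and the grasp point (between the pads) lies 6 mm ahead of it (arm.tip_reach is the distance from the TCP to the fingertips, in mm); z points along the fingers, y is the line along which they close (so a half turn about z gives the same grasp; the last joint's range is limited). The gripper opens to 93 mm and grips with 3 to 60 N. Pads are 15 mm wide; open, the fingers measure 128 mm over their backs; the gripper's body (75 mm by 188 mm) begins 65 mm behind the grasp point.
Start: joints at [-1.23, 0.116, 1.442, -0, 1.584, -0.038], TCP at [249.61, -627.158, 213.946] pointing down, gripper open.
Joint ranges: [-2.83, 2.83], [-0.83, 2.19], [0.07, 2.5], [-1.14, 4.28], [0.01, 3], [-2.97, 2.97]. Speed limits (rad/s): [1.89, 1.89, 2.22, 3.14, 3.14, 3.14].

INTERFACE

Orientations are given as a rotation vector (axis times angle).
In Python, from cell import arm, viewer, sign_off gives the robot as it stands. The module is installed in compiled form; this text tells all that it offers.
- The arm moves only by the tool carry_out, never from a script. Its argument "steps" is a list that holds one entry, the list of rows, each a list of 7 numbers: the shift along the tool's x, y, z scaled (see below), then the turn, a rotation vector about the tool's x, y, z scaled (see below), then the opening, from 0 (shut) to 1 (fully open). A call has exactly 5 rows; each row is the pose to reach, as a shift and turn from the pose commanded when the call began, along the tool's axes at that moment; what a row does not reach only later rows make up. The controller multiplies each number of a shift by 0.2 m and each number of a turn by 60 degrees. A row lasts 1/8 s, in which the tool goes at most 62.5 mm and 10.7 degrees, less where a joint would pass 70% of its speed; a pose out of reach is approached as far as the arm can. A call with a number of a shift or a turn outside -1 to 1 is refused whole. A call with a gripper value outside its range is refused whole. The fingers move at their own pace and stop on an object; the grip force is fixed at half the most. Time passes only in rows, so rows that repeat a pose let the fingers close, or fill a call up. It gives the time, the measured TCP pose, the force, the opening and the grip force at its end, in the units of the state.
- arm.sense(): the state, without advancing time (a new reading comes with each control period).
- viewer.capture(name): name is "scene" or "top" or "wrist"; returns a dict with "pixels" (480x640x3 uint8, red, green, blue), "intrinsics" (3x3 intrinsics, pixels), "k1" (the pictures are not rectified: a ray, as slopes to the right and down, at radius r is drawn at 1 + k1 r^2 times it, then the intrinsics apply), "T" (4x4, takes a point from camera to world coordinates); the wrist camera has in their place "tool_from_camera" (4x4, takes a point from camera to tool coordinates, whose origin is the TCP and whose axes are the flange's). Camera axes: x right, y up, looking along -z (the intrinsics and any distortion apply to the point x, -y, -z); pixel columns grow to the right and rows downward; lengths in mm; the calibration is good to about 2 mm. A picture is of the moment at which its call begins: read the wrist's pose just before it. There is no depth.
- sign_off(): hands the job in; it is judged then, once.
The state is a dict: "time": time; "joints": joint angles; "qvel": joint speeds; "joint_torque": joint torques, N m; "ee_pos": TCP position; "ee_rot": TCP orientation; "wrist_force": force on the tool from outside, world axes, zero at the start; "moment": the same for the moment, N m; "grip_width": finger opening in mm; "grip_force": force on a finger pad.
Only numpy, scipy, OpenCV 4.12 (cv2) and the standard library are available. Lean on these libraries where they do the work, as an engineer would, in place of code of your own. Each camera call takes 0.05 s, during which the arm holds its last target. There are 200 camera calls.

## Working session

There is one attempt and no reset: what is moved stays moved. The work goes in short steps, Python scripts to look and compute and a tool call to move; the robot and the scene stay as the last step left them, time stands still between calls to the robot, and variables do not carry over. Pictures are saved under pics/ and viewed, at most 10 in all, crops included, and the job is handed in when it is done.

Besides the shell and the picture viewer there is one more tool, called after "Request:" by a JSON object that holds its "name" and its "arguments", one argument or row to a line. carry_out: Moves the arm, as the interface text tells. Its arguments: {"type":"object","properties":{"steps":{"type":"array","items":{"type":"array","items":{"type":"array","items":{"type":"number"}}}}},"required":["steps"]}

```bash
mkdir -p pics; cat > h.py <<'E'
import numpy as np, cv2
from cell import arm, viewer
from scipy.spatial.transform import Rotation as R
def snap(n,f):
    s=arm.sense(); c=viewer.capture(n); cv2.imwrite(f'pics/{f}.png',c['pixels'][:,:,::-1])
    T=c.get('T')
    if T is None:
        W=np.eye(4); W[:3,:3]=R.from_rotvec(s['ee_rot']).as_matrix(); W[:3,3]=s['ee_pos']; T=W@c['tool_from_camera']
    np.savez(f'pics/{f}.npz',K=c['intrinsics'],k1=c['k1'],T=T); return s
def pt(f,u,v,z):
    d=np.load(f'pics/{f}.npz'); K,k,T=d['K'],float(d['k1']),d['T']
    p=cv2.undistortPoints(np.array([[[u,v]]],float),K,np.array([k,0,0,0.]))[0,0]
    r=T[:3,:3]@np.array([p[0],-p[1],-1]); o=T[:3,3]
    return o+r*(z-o[2])/r[2]
E
python3 - <<'E'
from h import *
s=snap('top','top'); snap('scene','scene'); print(s)
E
```

```text
{'time': 0.0, 'joints': array([-1.22978812e+00,  1.16461983e-01,  1.44228542e+00, -8.78655255e-06,
        1.58403028e+00, -3.77618336e-02]), 'qvel': array([ 0.00068462,  0.00073409,  0.0004408 , -0.00089311,  0.0018894 ,
        0.00032603]), 'joint_torque': array([-1.21418110e-03, -7.21272826e+01, -6.22596002e+01,  7.79315480e-02,
        2.40240677e-02, -4.79614437e-05]), 'ee_pos': array([ 249.53641482, -626.93433273,  213.20886573]), 'ee_rot': array([-3.08427241e+00, -5.91199904e-01,  2.94691124e-04]), 'wrist_force': array([ 0.34133887,  0.34721143, -0.19682345]), 'moment': array([0.01508701, 0.01877047, 0.06023392]), 'grip_force': 0.0, 'grip_width': 93.00435350322924}
```

View pics/top.png

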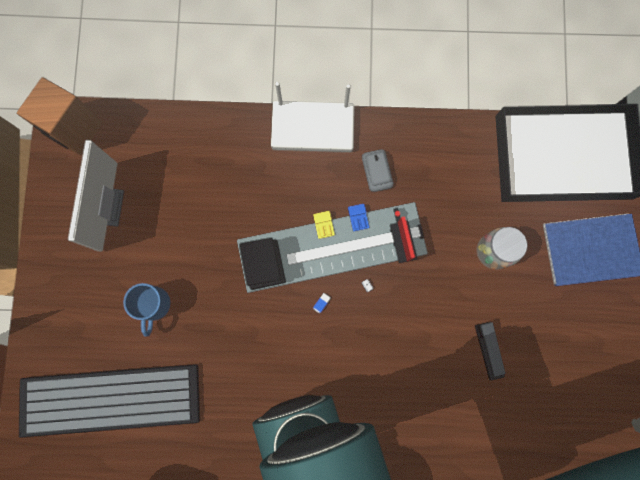

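View pics/scene.png

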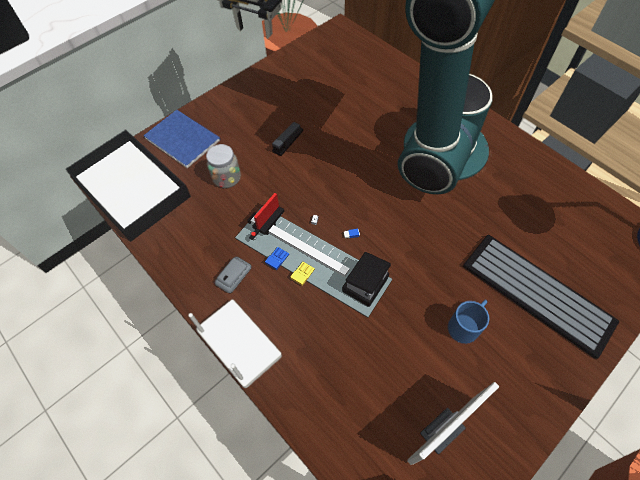

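The top view shows the punch at the left (262,262) and the red plate at (405,235). The blue tab (358,217) comes first, then the yellow (324,225). Next I'll measure them in a zoomed crop.

```bash
python3 - <<'E'
from h import *
im=cv2.imread('pics/top.png'); cv2.imwrite('pics/topc.png',cv2.resize(im[190:300,230:440],(800,419),interpolation=cv2.INTER_CUBIC))
hsv=cv2.cvtColor(im,cv2.COLOR_BGR2HSV)
def blob(lo,hi,box):
    x0,y0,x1,y1=box; m=cv2.inRange(hsv,lo,hi)[y0:y1,x0:x1]; ys,xs=np.nonzero(m)
    print(len(xs), xs.min()+x0,xs.max()+x0,ys.min()+y0,ys.max()+y0); return xs.mean()+x0,ys.mean()+y0
Y=pt('top',*blob((22,120,90),(35,255,255),(300,200,345,245)),12)
B=pt('top',*blob((105,150,60),(125,255,255),(340,195,375,235)),12)
Rr=pt('top',*blob((0,150,80),(8,255,255),(385,195,440,270)),90)
print(Y,B,Rr)
for c in [(237,241),(248,292),(415,203),(427,251)]: print(c,pt('top',*c,8))
print(pt('top',288,259,24),pt('top',395,238,24)); 
for n,c in dict(er=(321,303),sh=(367,286),jar=(502,247)).items(): print(n,pt('top',*c,10))
E
```

```text
417 313 333 211 237
380 348 368 204 230
353 395 414 211 260
[642.10686369  25.41069289  12.        ] [661.69566827 -57.51872964  12.        ] [ 601.92800263 -160.25675354   90.        ]
(237, 241) [594.96000772 231.26131884   8.        ]
(248, 292) [473.89990944 199.01054775   8.        ]
(415, 203) [ 701.18791002 -195.0711726     8.        ]
(427, 251) [ 584.33843975 -224.18306898    8.        ]
[553.10923451 106.79878466  24.        ] [ 610.87325843 -145.14357474   24.        ]
er [452.85989212  25.9939243   10.        ]
sh [496.06234599 -81.70059575  10.        ]
jar [ 599.08223319 -402.96872402   10.        ]
```

View pics/topc.png

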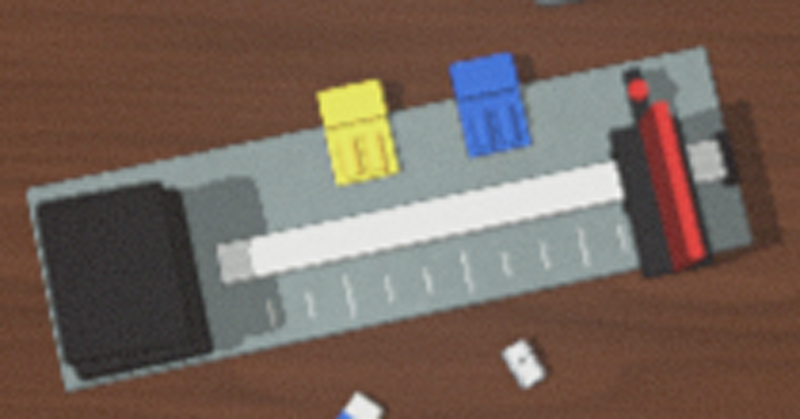

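```bash
cat >> h.py <<'E'
YAW=np.arctan2(.247,.969)
u=np.array([-np.sin(YAW),np.cos(YAW),0]); xg=np.array([np.cos(YAW),np.sin(YAW),0])
def rel(target):
    s=arm.sense(); M=R.from_rotvec(s['ee_rot']).as_matrix()
    return M.T@(np.array(target)-s['ee_pos'])/200
E
python3 - <<'E'
from h import *
dot=pt('top',397.2,213.6,43); print('dot',dot)
Y=np.array([642.1,25.4,12]);B=np.array([661.7,-57.5,12])
print('Y-dot',(Y-dot)@u,(Y-dot)@xg,'B-dot',(B-dot)@u)
org=(np.array([595,231,0])+[474,199,0]+[701,-195,0]+[584,-224,0])/4
print('org',org,'pl y',(dot-org)@u)
rail=pt('top',300,255,24); rail2=pt('top',390,239.5,24); print((rail-org)@xg,(rail2-org)@xg)
# plate centre = on rail line level with dot
c=org+u*((dot-org)@u); print('plate',c)
t=c-u*70; t[2]=200; print('target',t,rel(t))
M=R.from_rotvec(arm.sense()['ee_rot']).as_matrix(); print(M, np.degrees(np.arctan2(M[1,0],M[0,0])))
E
```

```text
dot [ 666.0672841  -147.24503952   43.        ]
Y-dot 173.21556071914202 19.41931775990995 B-dot 88.04298312089597
org [588.5    2.75   0.  ] pl y -164.50678008645278
-5.46726886793014 -15.769366060748887
plate [ 629.13378419 -156.65946106    0.        ]
target [ 646.42404355 -224.49047854  200.        ] [ 2.58788527 -1.13585453  0.06773297]
[[ 9.29106106e-01  3.69813102e-01 -3.36651969e-04]
 [ 3.69813252e-01 -9.29105589e-01  9.81061813e-04]
 [ 5.00242864e-05 -1.03600888e-03 -9.99999462e-01]] 21.704100550367794
```

```bash
python3 - <<'E'
from h import *
a=pt('top',295.6,257.5,24); b=pt('top',392.8,237.8,24); print(a,b,(a-b)/np.linalg.norm(a-b))
dot=pt('top',397.2,213.6,43)
top=[pt('top',230+x/3.81,190+y/3.81,99) for x,y in [(652,102),(702,262)]]; print(top)
d=(a-b)/np.linalg.norm(a-b); c=b+d*((dot-b)@d); print('plate',c)
t=c-u*70; t[2]=200; print('target',t,rel(t))
E
```

```text
[557.20145924  89.03153875  24.        ] [ 611.19842053 -139.91575985   24.        ] [-0.22955091  0.97329665  0.        ]
[array([ 646.92854527, -148.37392405,   99.        ]), array([ 552.42226581, -178.24554797,   99.        ])]
plate [ 615.72717571 -159.11769712   24.        ]
target [ 633.01743506 -226.94871459  200.        ] [ 2.52105902 -1.14922442  0.06774348]
```

Request:
{"name": "carry_out", "arguments": {
  "steps": [
    [[0.2,-0.09,0,0,0,0,0],[0.4,-0.18,0,0,0,0,0],[0.6,-0.27,0,0,0,0,0],[0.8,-0.36,0,0,0,0,0],[1,-0.45,0,0,0,0,0]]
  ]
}}

```text
time: 0.72
ee_pos: [402.9, -468.3, 213.6]
ee_rot: [-3.085, -0.591, 0.0]
wrist_force: [-0.2, 0.5, 0.1]
grip_width: 47.9
grip_force: 0.0
```

Request:
{"name": "carry_out", "arguments": {
  "steps": [
    [[0.2,-0.09,0,0,0,0,0],[0.4,-0.18,0,0,0,0,0],[0.6,-0.27,0,0,0,0,0],[0.8,-0.36,0,0,0,0,0],[1,-0.45,0,0,0,0,0]]
  ]
}}

```text
time: 1.35
ee_pos: [555.5, -310.8, 213.7]
ee_rot: [-3.085, -0.591, 0.0]
wrist_force: [0.2, -0.1, -0.0]
grip_width: 1.2
grip_force: 0.0
```

```bash
sed -i 's/^YAW=.*/YAW=np.radians(13.8)/' h.py; python3 - <<'E'
from h import *
s=arm.sense(); print(s['time'],s['ee_pos'],s['grip_width'],s['wrist_force']); print(rel([620,-228,200]))
M=R.from_rotvec(s['ee_rot']).as_matrix(); print(np.degrees(np.arctan2(M[1,0],M[0,0])))
E
```

```text
1.35 [ 555.47669102 -310.77252727  213.65874825] 1.216214042046938 [ 0.1936881  -0.1356902  -0.04237006]
[ 0.45281295 -0.26519457  0.06826438]
21.703895042775404
```

Request:
{"name": "carry_out", "arguments": {
  "steps": [
    [[0.09,-0.05,0,0,0,-0.17,0],[0.18,-0.1,0,0,0,-0.34,0],[0.27,-0.16,0,0,0,-0.51,0],[0.36,-0.21,0,0,0,-0.68,0],[0.45,-0.265,0,0,0,-0.85,0]]
  ]
}}

```text
time: 1.98
ee_pos: [619.0, -228.9, 213.5]
ee_rot: [-2.524, -1.869, 0.001]
wrist_force: [0.8, 0.2, 0.0]
grip_width: 0.5
grip_force: 0.0
```

Request:
{"name": "carry_out", "arguments": {
  "steps": [
    [[0,0,0,0,0,-0.12,0],[0,0,0,0,0,-0.25,0],[0,0,0,0,0,-0.39,0],[0,0,0,0,0,-0.518,0],[0,0,0,0,0,-0.518,0]]
  ]
}}

```text
time: 2.6
ee_pos: [618.6, -229.4, 213.6]
ee_rot: [-1.939, -2.471, 0.0]
wrist_force: [-0.1, 0.1, -0.1]
grip_width: 0.6
grip_force: 0.0
```

```bash
python3 - <<'E'
from h import *
s=snap('wrist','w1'); print(s['time'],s['ee_pos'],s['grip_width'],s['wrist_force'])
M=R.from_rotvec(s['ee_rot']).as_matrix(); print(np.degrees(np.arctan2(M[1,0],M[0,0])),s['joints'])
E
```

```text
2.6 [ 618.61980086 -229.41724637  213.58463037] 0.6048271492530737 [-0.05667703  0.0844671  -0.05717439]
103.74404565386264 [-3.93795524e-01  8.35637740e-02  1.47700923e+00  1.48069446e-05
  1.58158156e+00 -6.33674294e-01]
```

View pics/w1.png

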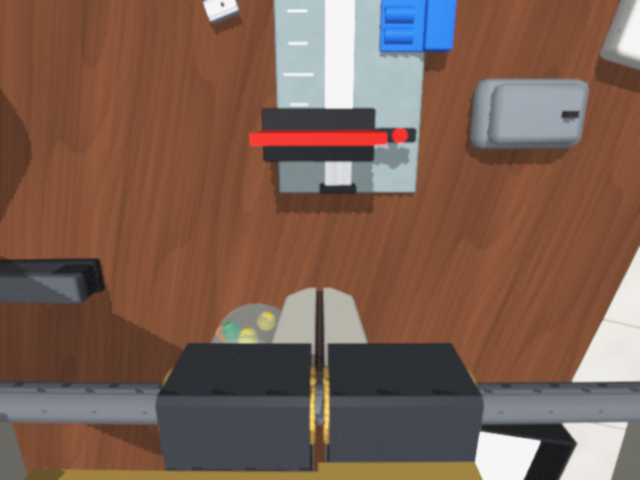

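The wrist view is lined up with the rail: plate at (318,139), dot at (400,135), rail at column 338, blue tab's lower edge at row 50. Computing positions from it.

```bash
python3 - <<'E'
from h import *
p=lambda *a:pt('w1',*a)
dot=p(400,135,43); print('dot',dot)
a,b=p(340,5,24),p(338,180,24); print('rail',a,b,np.degrees(np.arctan2(-(a-b)[0],(a-b)[1])))
l,r=p(250,140,99),p(387,138,99);c=(l+r)/2; print('plate top',l,r,c,(dot-c)@u, np.linalg.norm(l-r))
e1,e2=p(276,30,8),p(281,190,8); print(e1,e2)
tb=p(400,51,12);print('blue near edge - dot',(tb-dot)@u)
s=arm.sense(); print('tcp rel plate u,x',(s['ee_pos']-c)@u,(s['ee_pos']-c)@xg,'rail off',(s['ee_pos']-b)@xg)
E
```

```text
dot [ 666.57890026 -147.2319342    43.        ]
rail [593.53007616 -61.12490171  24.        ] [ 627.47104813 -198.43986957   24.        ] 13.88386006630688
plate top [ 554.65474043 -175.71564357   99.        ] [ 647.14785249 -151.63838108   99.        ] [ 600.90129646 -163.67701233   99.        ] 0.30407318101223435 95.5755740064815
[545.00642073 -88.78618477   8.        ] [ 578.42223275 -222.79291717    8.        ]
blue near edge - dot 68.67827063344046
tcp rel plate u,x -68.10822955911752 1.5202104245776418 rail off -15.990481690865222
```

Request:
{"name": "carry_out", "arguments": {
  "steps": [
    [[0,0.02,0.15,0,0,0,0],[0,0.04,0.35,0,0,0,0],[0,0.04,0.55,0,0,0,0],[0,0.04,0.69,0,0,0,0],[0.1,0.04,0.69,0,0,0,0]]
  ]
}}

```text
time: 3.28
ee_pos: [620.5, -207.8, 73.3]
ee_rot: [-1.941, -2.465, 0.002]
wrist_force: [-0.7, 0.8, -0.4]
grip_width: 0.7
grip_force: 0.0
```

Request:
{"name": "carry_out", "arguments": {
  "steps": [
    [[0.05,0,0,0,0,0,0],[0.1,0,0,0,0,0,0],[0.13,0,0,0,0,0,0],[0.16,0,0,0,0,0,0],[0.18,0,0,0,0,0,0]]
  ]
}}

```text
time: 3.9
ee_pos: [613.1, -173.0, 76.1]
ee_rot: [1.939, 2.472, 0.0]
wrist_force: [-0.3, -1.2, 0.2]
grip_width: 0.3
grip_force: 0.5
```

```bash
python3 - <<'E'
from h import *
s=snap('wrist','w2'); print(s['time'],s['ee_pos'],s['wrist_force'],s['wrist_force']@u)
snap('top','top2')
E
```

```text
3.9 [ 613.11332051 -172.96563229   76.11886929] [-0.30324899 -1.22229879  0.18062078] -1.114681228324404
```

View pics/w2.png

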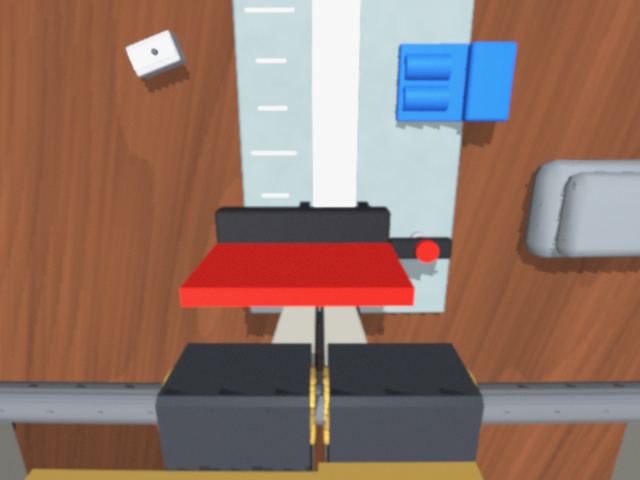

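The fingertips touch the plate. The dot is at (427,251), and the blue ridges are at rows 67 and 98, so the notch is near row 82.

```bash
python3 - <<'E'
from h import *
dot=pt('w2',427,251,43); s=arm.sense()
n=pt('w2',427,82.5,12); e1=pt('w2',432,121,12);e0=pt('w2',432,43,12)
print(dot,'tcp-dot u',(s['ee_pos']-dot)@u,'notch',(n-dot)@u,'edges',(e1-dot)@u,(e0-dot)@u, 'ridges',[(pt('w2',427,v,12)-dot)@u for v in(67,98)])
E
```

```text
[ 665.84878848 -146.33144814   43.        ] tcp-dot u -13.293838674579574 notch 87.91271274208506 edges 67.42045009130888 107.94652392390977 ridges [np.float64(95.88498527153791), np.float64(79.7817181489844)]
```

Request:
{"name": "carry_out", "arguments": {
  "steps": [
    [[0.08,0,0,0,0,0,0],[0.18,0,0,0,0,0,0],[0.28,0,0,0,0,0,0],[0.37,0,0,0,0,0,0],[0.43,0,0,0,0,0,0]]
  ]
}}

```text
time: 4.62
ee_pos: [592.3, -88.2, 76.0]
ee_rot: [-1.938, -2.473, -0.0]
wrist_force: [-0.6, -0.0, 1.0]
grip_width: 0.2
grip_force: 0.0
```

Request:
{"name": "carry_out", "arguments": {
  "steps": [
    [[0.05,0,0,0,0,0,0],[0.1,0,0,0,0,0,0],[0.15,0,0,0,0,0,0],[0.2,0,0,0,0,0,0],[0.24,0,0,0,0,0,0]]
  ]
}}

```text
time: 5.25
ee_pos: [581.0, -42.4, 75.9]
ee_rot: [-1.939, -2.472, -0.0]
wrist_force: [1.1, -1.2, -0.7]
grip_width: 0.0
grip_force: 0.6
```

```bash
python3 - <<'E'
from h import *
s=snap('wrist','w3'); print(s['time'],s['ee_pos'],s['wrist_force']@u,s['ee_pos']@u)
E
```

```text
5.25 [581.04553519 -42.40418437  75.91123142] -1.4564993359552865 -179.77895756697774
```

View pics/w3.png

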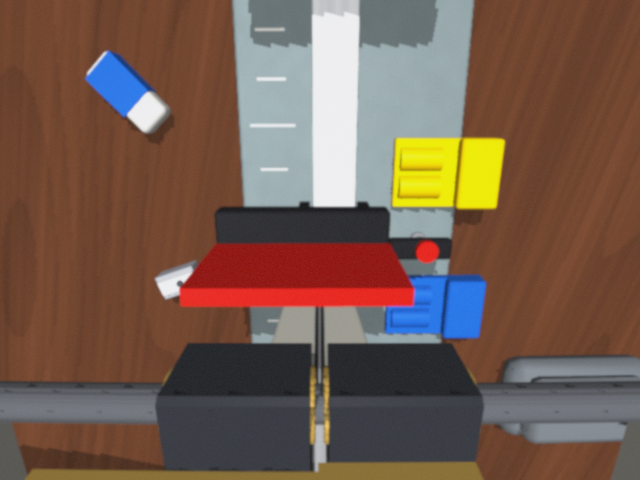

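The stop is past the blue tab. The dot is at (427,251), and the yellow ridges are at rows 159 and 187, so the notch is near row 173.

```bash
python3 - <<'E'
from h import *
dot=pt('w3',427,251,43); s=arm.sense()
f=lambda v:(pt('w3',427,v,12)-dot)@u
print('tcp-dot',(s['ee_pos']-dot)@u,'ridges',f(159),f(187),'edges',f(138.5),f(208.5))
E
```

```text
tcp-dot -12.748133009188406 ridges 46.066482816165795 29.64494492785001 edges 57.684760324978626 16.573795617839302
```

Request:
{"name": "carry_out", "arguments": {
  "steps": [
    [[0.03,0,0,0,0,0,0],[0.06,0,0,0,0,0,0],[0.08,0,0,0,0,0,0],[0.1,0,0,0,0,0,0],[0.115,0,0,0,0,0,0]]
  ]
}}

```text
time: 5.92
ee_pos: [575.7, -20.5, 75.9]
ee_rot: [-1.939, -2.472, 0.0]
wrist_force: [0.0, -3.9, 1.2]
grip_width: 0.6
grip_force: 1.6
```

Request:
{"name": "carry_out", "arguments": {
  "steps": [
    [[0.004,0,0,0,0,0,0],[0.008,0,0,0,0,0,0],[0.012,0,0,0,0,0,0],[0.016,0,0,0,0,0,0],[0.02,0,0,0,0,0,0]]
  ]
}}

```text
time: 6.55
ee_pos: [574.9, -17.5, 76.0]
ee_rot: [1.939, 2.471, -0.001]
wrist_force: [0.6, -6.6, -0.3]
grip_width: 0.3
grip_force: 3.1
```

Request:
{"name": "carry_out", "arguments": {
  "steps": [
    [[0.004,0,0,0,0,0,0],[0.008,0,0,0,0,0,0],[0.012,0,0,0,0,0,0],[0.012,0,0,0,0,0,0],[0.012,0,0,0,0,0,0]]
  ]
}}

```text
time: 7.18
ee_pos: [574.2, -14.5, 76.0]
ee_rot: [-1.939, -2.472, 0.0]
wrist_force: [-0.6, -3.2, 1.4]
grip_width: 0.5
grip_force: 1.6
```

Request:
{"name": "carry_out", "arguments": {
  "steps": [
    [[0.004,0,0,0,0,0,0],[0.008,0,0,0,0,0,0],[0.012,0,0,0,0,0,0],[0.012,0,0,0,0,0,0],[0.012,0,0,0,0,0,0]]
  ]
}}

```text
time: 7.8
ee_pos: [573.7, -12.0, 75.9]
ee_rot: [-1.939, -2.472, -0.0]
wrist_force: [-0.6, -0.3, 0.2]
grip_width: 0.5
grip_force: 0.0
```

Force peaked near 6.6 N and then dropped to 0, so I'll check where the stop is.

```bash
python3 - <<'E'
from h import *
s=snap('wrist','w4'); print(s['time'],s['ee_pos'],s['wrist_force']@u,s['ee_pos']@u)
E
```

```text
7.8 [573.65875478 -11.97129149  75.8974935 ] -0.15583592687938178 -148.46253779111734
```

View pics/w4.png

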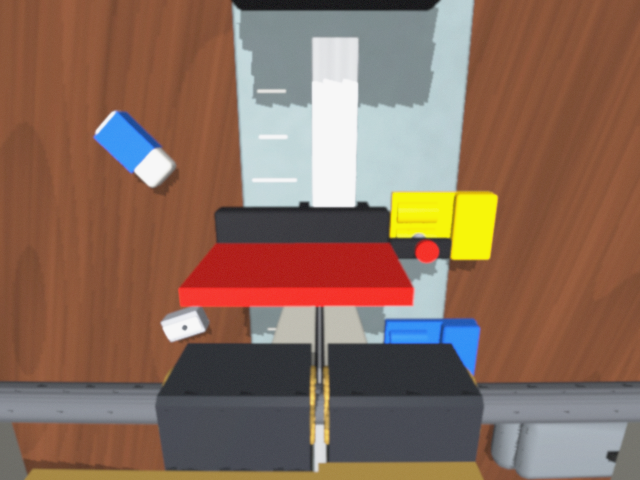

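The dot is still at (427,251), level with the plate contact. The yellow tab spans rows 191.5 to 260, so the stop is just over the first ridge with a few mm to go.

```bash
python3 - <<'E'
from h import *
dot=pt('w4',427,251,43); f=lambda v,x=470:(pt('w4',x,v,12)-dot)@u
print(f(191.5),f(260),(f(191.5)+f(260))/2, 'far ridge',f(213,427))
E
```

```text
27.003235800047992 -16.533871433294014 5.234682183376989 far ridge 13.789172540109773
```

Request:
{"name": "carry_out", "arguments": {
  "steps": [
    [[0.004,0,0,0,0,0,0],[0.008,0,0,0,0,0,0],[0.01,0,0,0,0,0,0],[0.01,0,0,0,0,0,0],[0.01,0,0,0,0,0,0]]
  ]
}}

```text
time: 8.48
ee_pos: [573.2, -10.2, 76.0]
ee_rot: [-1.939, -2.472, -0.0]
wrist_force: [-0.7, 0.4, 0.4]
grip_width: 0.3
grip_force: 0.0
```

Request:
{"name": "carry_out", "arguments": {
  "steps": [
    [[0.003,0,0,0,0,0,0],[0.006,0,0,0,0,0,0],[0.008,0,0,0,0,0,0],[0.008,0,0,0,0,0,0],[0.008,0,0,0,0,0,0]]
  ]
}}

```text
time: 9.1
ee_pos: [572.8, -8.7, 76.0]
ee_rot: [1.939, 2.472, 0.0]
wrist_force: [0.6, 0.2, 1.1]
grip_width: 0.7
grip_force: 0.0
```

```bash
python3 - <<'E'
from h import *
s=snap('wrist','w5'); print(s['ee_pos'],s['wrist_force']@u)
im=cv2.imread('pics/w5.png')
cv2.imwrite('pics/w5c.png',cv2.resize(im[170:320,370:520],(600,600),interpolation=cv2.INTER_CUBIC))
for n in('w4','w5'):
    h=cv2.cvtColor(cv2.imread(f'pics/{n}.png'),cv2.COLOR_BGR2HSV)
    m=(cv2.inRange(h,(0,150,120),(8,255,255))|cv2.inRange(h,(172,150,120),(180,255,255)))[235:270,414:445]; ys,xs=np.nonzero(m)
    y=cv2.inRange(h,(22,120,90),(35,255,255))[150:300,465:485]; r=np.nonzero(y.sum(1)>2000)[0]+150
    u0,v0=xs.mean()+414,ys.mean()+235; dot=pt(n,u0,v0,43)
    e=[(pt(n,475,v,12)-dot)@u for v in(r.min()-.5,r.max()+.5)]; print(n,u0,v0,r.min(),r.max(),e,np.mean(e))
E
```

```text
[572.78402539  -8.65219871  75.96169972] 0.012830966342667751
w4 426.5080091533181 250.59725400457666 191 259 [np.float64(27.383015949719542), np.float64(-16.431159202077446)] 5.4759283738210485
w5 427.2189781021898 244.14598540145985 197 265 [np.float64(20.0745113263691), np.float64(-24.160994786165926)] -2.043241729898412
```

View pics/w5c.png

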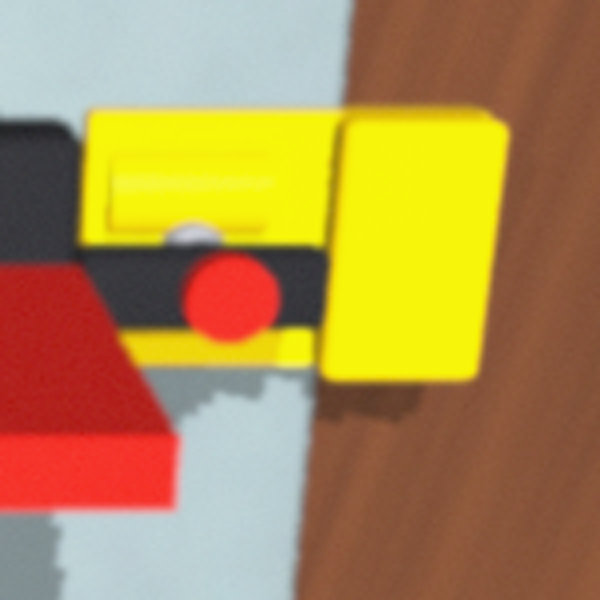

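The dot jumped forward to (427,244), clear of the fingers, and the ball lies just before the far ridge. So it clicked in. Now I'll back off, lift, and verify.

Request:
{"name": "carry_out", "arguments": {
  "steps": [
    [[-0.05,0,0,0,0,0,0],[-0.15,0,0,0,0,0,0],[-0.2,0,-0.1,0,0,0,0],[-0.2,0,-0.35,0,0,0,0],[-0.2,0,-0.6,0,0,0,0]]
  ]
}}

```text
time: 9.78
ee_pos: [582.3, -48.4, 198.7]
ee_rot: [1.94, 2.471, 0.0]
wrist_force: [0.6, 0.5, 0.1]
grip_width: 0.2
grip_force: 0.0
```

Request:
{"name": "carry_out", "arguments": {
  "steps": [
    [[0,0,0,0,0,0,0],[0,0,0,0,0,0,0],[0,0,0,0,0,0,0],[0,0,0,0,0,0,0],[0,0,0,0,0,0,0]]
  ]
}}

```text
time: 10.4
ee_pos: [582.2, -47.5, 195.4]
ee_rot: [-1.938, -2.471, 0.001]
wrist_force: [-0.9, -0.2, -0.1]
grip_width: 0.0
grip_force: 0.0
```

```bash
python3 - <<'E'
from h import *
s=snap('wrist','w6'); print(s['time'],s['ee_pos'],s['wrist_force'])
im=cv2.imread('pics/w6.png'); cv2.imwrite('pics/w6c.png',cv2.resize(im[0:240,240:540],(750,600),interpolation=cv2.INTER_CUBIC))
E
```

```text
10.4 [582.16563249 -47.48178593 195.41885809] [-0.91391281 -0.18062113 -0.11829902]
```

View pics/w6c.png

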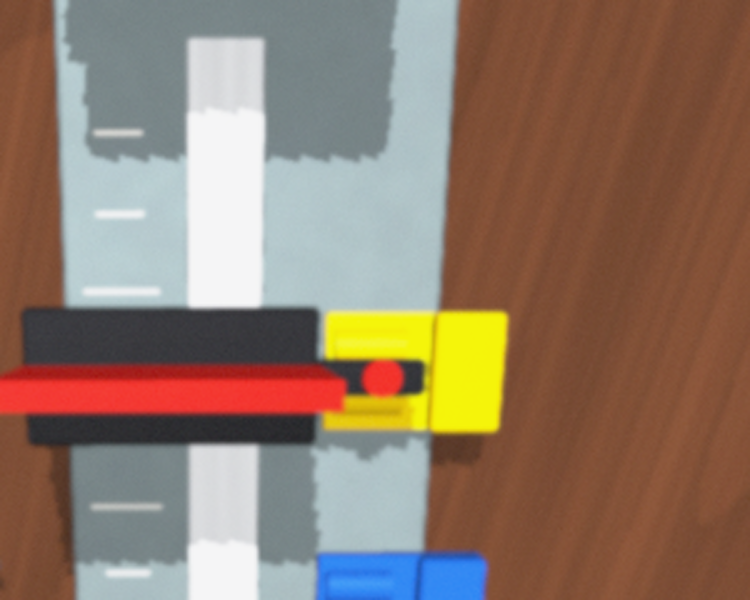

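The dot at (393,151) sits between the two yellow ridges (rows 137 and 163), in the notch. A quick numeric check, then hand in.

```bash
python3 - <<'E'
from h import *
from cell import sign_off
c=lambda x,y,z:pt('w6',240+x/2.5,y/2.5,z)
dot=c(383,378,43); e=[(c(383,v,12)-dot)@u for v in(312,432)]; r=[(c(383,v,12)-dot)@u for v in (343,409)]; print(e,np.mean(e),r,np.mean(r))
if abs(np.mean(e))<4: print(sign_off())
E
```

```text
[np.float64(19.670394170106114), np.float64(-21.297156185117082)] -0.8133810075054839 [np.float64(9.345360359190783), np.float64(-13.231197159602145)] -1.9429184002056807
the job is handed in; nothing more can be done
None
```

The red stop is clicked into the yellow tab's notch: the last camera check put the pointer within about 1–2 mm of the middle. It was pushed only, the arm was backed clear, and the job was handed in at about 10.5 s.

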